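Hang the lift-off door back on the spice cupboard

TASK

The door of the little open spice cupboard has been washed and stands in the drying rack beside a plain chopping board. Lift the door out, bring its two hinge rings in over the cupboard's two upright hinge pins and lower it, still held, until both rings sit fully home; then let go so that it hangs upright and free. Leave the chopping board standing in the rack.

Things in the scene. Friction and masses are not known exactly. Their poses are not given: they have to be found in the camera images.
- door_middle (a point): Middle of the door's panel. Loose framed wooden panel, 136 mm wide (x), 14 thick (y), 170 high (z up), 0.18-0.34 kg, upright in a rack slot. It balances within 5 mm of here: pinch its plain top edge (85 mm above) across the thickness. Two steel hinge rings on its +x edge, 100 mm apart in height; their common upright axis is 84 mm to +x and 12 mm to -y of here. Small knob on the -y face near -x.
- lower_ring (a point): Centre of the lower hinge ring's bottom rim, on its axis; 67 mm below the door's middle, 18 mm above the door's lower edge. Axes as the door's. Ring: open at both ends, bore 25 mm, outside 31 mm, 14 mm high. The upper ring is the same, 100 mm higher.
- lower_pin (a point): Top of the lower pin's flat collar (28 mm wide, 8 mm thick), on the pin's axis: where the ring's bottom rim comes to rest. The steel pin rises 30 mm from here: 22 mm thick for 12 mm, then a cone to 5 mm at the tip, which centres a ring up to 8 mm off. The upper pin with its collar is the same, on the same axis, 100 mm higher. Axes as the cupboard's.
- cupboard: Fixed wooden box, 80 mm deep (x), 160 wide (y), 200 high; origin under its centre, open front to -x. Pins 22 mm before the front face, 8 mm in from the right (-y) side. Bring the door in sideways from the right, rings' rims 35-70 mm (best 50) above the collars, then lower. With door x along cupboard x it hangs wide open, gripper clear. It swings freely; any angle will do.
- rack: Fixed drying rack, origin under its centre, two slots along its x at y = +45 and -45 mm. Door and board stand in them (either way round), their x along the rack's x, lower edges 10 mm above the worktop. Wire hoops up to 58 mm high guide them with 2 mm play each side: lift the door at least 60 mm straight up to clear them.
- board_middle (a point): Middle of the chopping board: loose plain wooden board 150 mm wide (x), 14 thick (y), 100 high (z), with a hanging hole in one corner and no rings, upright in the rack's other slot, parallel to the door and 90 mm from it along y. Its top is 110 mm above the worktop: where the door must pass over it, carry the door clear. Not to be moved.

How it is judged:
By the outcome, as a careful person would: the job done as asked, in the order asked, and still so for the second after the job is handed in, with the robot touching nothing.
It also fails if it takes over 45 s, if anything falls off the work surface, if the arm or the gripper's body presses on something with over 40 N, if the wrist force passes 120 N, or if a joint passes its speed limit or range.

ROBOT

A 6-joint arm with a two-finger parallel gripper is mounted at the origin on a cart in front of the work surface, level with it; the furniture and walls round the work are solid. World frame = base frame: x ahead of the robot, y to its left, z up, the work surface at z = 0. Lengths are in m, angles in rad, forces in N, time in s.
With the tool pointing down it reaches from about 0.325 to 0.85 m from the base axis. Payload 15.5 kg.
Tool frame: the origin (TCP) lies on the mounting face of the last link; the fingertips stand arm.nose_length ahead of it and the grasp point (between the pads) lies 172 mm ahead of it (arm.nose_length is the distance from the TCP to the fingertips, in m); z points along the fingers, y is the line along which they close (so a half turn about z gives the same grasp; the last joint's range is limited). The gripper opens to 91 mm and grips with 3 to 60 N. Pads are 32 mm wide; open, the fingers measure 118 mm over their backs; the gripper's body (76 mm by 178 mm) begins 60 mm behind the grasp point.
Start: joints at [-1.315, 0.494, 1.345, -0, 1.302, -0.096], TCP at [0.215, -0.587, 0.405] pointing down, gripper open.
Joint ranges: [-2.91, 2.91], [-0.82, 2.16], [0.22, 2.67], [-1.22, 4.37], [0.12, 2.79], [-3.08, 3.08]. Speed limits (rad/s): [1.89, 1.89, 2.57, 3.01, 3.01, 3.01].

INTERFACE

Orientations are given as a rotation vector (axis times angle).
In Python, from bench import readout, imaging, job, arm gives the robot as it stands.
- The arm moves only by the tool step_arm, never from a script. Its argument "rows" is one flat list of numbers, 7 for each row, row after row: the opening in per cent of the stroke, from 0 (shut) to 100 (fully open), then the shift along the tool's x, y, z each as a share of 0.03 m, from -1 to 1, then the turn, a rotation vector about the tool's x, y, z each as a share of 0.08 rad, from -1 to 1. In form: [gripper, x, y, z, wx, wy, wz, gripper, x, y, z, wx, wy, wz, ...]. A call has 1 to 12 rows; each row shifts and turns the commanded pose from where the row before left it, along the tool's axes as they then stand; what a row does not reach is not made up. A row lasts 1/12 s, in which the tool goes at most 41.7 mm and 7.16 degrees, less where a joint would pass 70% of its speed; a pose out of reach is approached as far as the arm can. A call with a number of a shift or a turn outside -1 to 1 is refused whole. A call with a gripper value outside its range is refused whole. The fingers move at their own pace and stop on an object; the grip force is fixed at half the most. Time passes only in rows, so rows that do not move let the fingers close. It gives the time, the measured TCP pose, the force, the opening and the grip force at its end, in the units of the state.
- readout.sense(): the state, without advancing time (a new reading comes with each control period).
- imaging.camera(name): name is "scene" or "side" or "wrist"; returns a dict with "frame" (384x512x3 uint8, blue, green, red), "z_map" (384x512 float32, m along the optical axis (not along the pixel's ray), 0 where there is no reading), "mtx" (3x3 intrinsics, pixels), "position" and "attitude" of the camera in the world; the wrist camera has in their place "tool_from_camera" (4x4, takes a point from camera to tool coordinates, whose origin is the TCP and whose axes are the flange's). Camera axes: x right, y up, looking along -z (the intrinsics and any distortion apply to the point x, -y, -z); pixel columns grow to the right and rows downward; lengths in m; the calibration is good to about 2 mm. A picture is of the moment at which its call begins: read the wrist's pose just before it.
- job.hand_in(): hands the job in; it is judged then, once.
The state is a dict: "time": time; "joints": joint angles; "joint_velocities": joint speeds; "joint_torque": joint torques, N m; "ee_pos": TCP position; "orientation": TCP orientation; "force": force on the tool from outside, world axes, zero at the start; "torque": the same for the moment, N m; "finger_gap": opening from 0.0 (shut) to 1.0 (fully open); "finger_force": force on a finger pad.
Only numpy, scipy, OpenCV 4.12 (cv2) and the standard library are available. Lean on these libraries where they do the work, as an engineer would, in place of code of your own. Each camera call takes 0.05 s, during which the arm holds its last target. There are 200 camera calls.

## Working session

There is one attempt and no reset: what is moved stays moved. The work goes in short steps, Python scripts to look and compute and a tool call to move; the robot and the scene stay as the last step left them, time stands still between calls to the robot, and variables do not carry over. Pictures are saved under pics/ and viewed, at most 10 in all, crops included, and the job is handed in when it is done.

Besides the shell and the picture viewer there is one more tool, called in YAML: its name, and indented under it one key for each argument. step_arm: Moves the arm, as the interface text tells. Shift numbers are shares of 0.03 m and turn numbers shares of 0.08 rad, none past 1 either way. Its arguments: {"type":"object","properties":{"rows":{"type":"array","items":{"type":"number"}}},"required":["rows"]}

```bash
mkdir -p pics; cat > h.py <<'E'
import numpy as np, cv2
from scipy.spatial.transform import Rotation as R
from bench import readout, imaging, job, arm
def shot(n):
    s=readout.sense(); c=imaging.camera(n); f=c["frame"]; z=c["z_map"].astype(float); K=c["mtx"]
    v,u=np.mgrid[:z.shape[0],:z.shape[1]]
    P=np.stack([(u-K[0,2])/K[0,0]*z,-(v-K[1,2])/K[1,1]*z,-z],-1)
    if n=="wrist":
        T=np.array(c["tool_from_camera"]); P=P@T[:3,:3].T+T[:3,3]
        W=P@R.from_rotvec(s["orientation"]).as_matrix().T+s["ee_pos"]
    else:
        A=np.array(c["attitude"]); A=R.from_rotvec(A).as_matrix() if A.shape==(3,) else (A if A.shape==(3,3) else R.from_quat(A).as_matrix())
        W=P@A.T+c["position"]
    W[z==0]=np.nan
    return f,W,c
E
python3 - <<'E'
from h import *
out=[]
for n in("scene","side","wrist"):
    f,W,c=shot(n); np.save(n+".npy",W); out.append(f)
    print(n,{k:(v if np.size(v)<17 else np.shape(v)) for k,v in c.items()})
    cv2.imwrite(f"pics/{n}0.png",f)
cv2.imwrite("pics/a.png",cv2.resize(np.vstack(out[:2]),None,fx=.78,fy=.78))
s=readout.sense();print(s["ee_pos"],s["orientation"],s["force"],arm.nose_length,dir(arm))
E
```

```text
scene {'frame': (384, 512, 3), 'z_map': (384, 512), 'mtx': array([[454.27947271,   0.        , 252.05043518],
       [  0.        , 454.27947271, 194.5660189 ],
       [  0.        ,   0.        ,   1.        ]]), 'position': array([-0.13346973,  0.76653737,  0.86869224]), 'attitude': array([ 0.38605153, -1.1702224 , -2.22961127])}
side {'frame': (384, 512, 3), 'z_map': (384, 512), 'mtx': array([[415.14552953,   0.        , 252.91591702],
       [  0.        , 415.14552953, 193.19371034],
       [  0.        ,   0.        ,   1.        ]]), 'position': array([0.14859907, 0.62636892, 0.57071949]), 'attitude': array([ 0.36747717, -1.34264491, -2.34546448])}
wrist {'frame': (384, 512, 3), 'z_map': (384, 512), 'mtx': array([[338.02084448,   0.        , 259.3745798 ],
       [  0.        , 338.02084448, 192.09258421],
       [  0.        ,   0.        ,   1.        ]]), 'tool_from_camera': array([[ 6.27192333e-04,  9.59931477e-01,  2.80234126e-01,
         7.89740208e-02],
       [ 9.99999773e-01, -5.32751623e-04, -4.13180004e-04,
         1.69278865e-04],
       [-2.47329306e-04,  2.80234322e-01, -9.59931593e-01,
         1.97871574e-02],
       [ 0.00000000e+00,  0.00000000e+00,  0.00000000e+00,
         1.00000000e+00]])}
[ 0.21472646 -0.58685445  0.4042777 ] [-3.09250360e+00 -5.47999185e-01  1.66737842e-04] [-0.29881812  0.03559945  0.69251492] 0.1908 ['Unreachable', '__class__', '__delattr__', '__dict__', '__dir__', '__doc__', '__eq__', '__format__', '__ge__', '__getattribute__', '__getstate__', '__gt__', '__hash__', '__init__', '__init_subclass__', '__le__', '__lt__', '__module__', '__ne__', '__new__', '__reduce__', '__reduce_ex__', '__repr__', '__setattr__', '__sizeof__', '__str__', '__subclasshook__', '__weakref__', 'nose_length']
```

View pics/scene0.png

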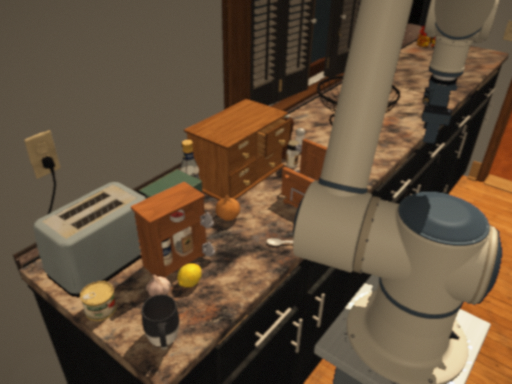

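View pics/side0.png

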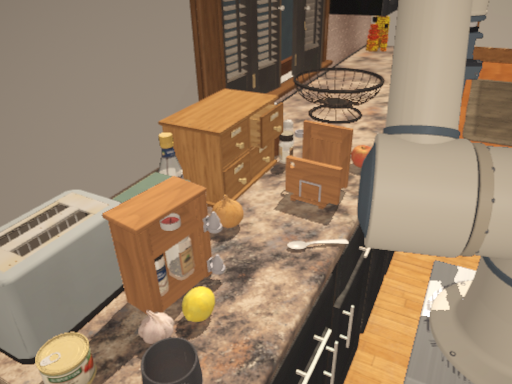

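The side view shows the cupboard at about (160,245) with its pins at (213,222) and (217,265). The rack is at about (320,175), with the taller panel (the door) behind at (328,140) and the shorter board in front.

```bash
python3 - <<'E'
from h import *
W=np.load("side.npy"); f=cv2.imread("pics/side0.png")
x0,y0,x1,y1=280,110,380,215
a=cv2.resize(f[y0:y1,x0:x1],None,fx=5,fy=5,interpolation=2)
b=cv2.resize(f[175:320,100:235],None,fx=4,fy=4,interpolation=2)
h=max(a.shape[0],b.shape[0]);b=b[:, :]
c=np.zeros((h,a.shape[1]+b.shape[1],3),np.uint8);c[:a.shape[0],:a.shape[1]]=a;c[:b.shape[0],a.shape[1]:]=b
c=cv2.resize(c,(780,int(h*780/c.shape[1])));print(c.shape,780/(a.shape[1]+b.shape[1]));cv2.imwrite("pics/b.png",c)
def g(m):
    p=W[m];p=p[~np.isnan(p).any(1)];return p
Z=W[...,2]
sub=np.zeros(Z.shape,bool);sub[y0:y1,x0:x1]=1
for lo,hi in((.1,.12),(.13,.165),(.165,.19)):
    p=g(sub&(Z>lo)&(Z<hi)&(W[...,0]<.62));
    print(lo,len(p),np.round(np.percentile(p,[2,10,50,90,98],axis=0),3).tolist() if len(p) else'')
for u,v in[(330,130),(310,140),(350,145),(330,148),(300,170),(335,175),(300,160),(340,172),(297,190),(330,195),(350,127),(304,123),(352,150),(346,180),(213,222),(217,265),(105,213),(160,183),(205,195),(150,210)]:print(u,v,np.round(W[v,u],3))
sub[:]=0;sub[170:320,95:212]=1
p=g(sub&(Z>.19)&(Z<.21));print(len(p),np.round(np.percentile(p,[2,50,98],axis=0),3).tolist())
r=cv2.minAreaRect((p[:,:2]*1000).astype(np.float32));print(r,cv2.boxPoints(r))
W=np.load("scene.npy");sub[:]=0;sub[175:280,125:212]=1;Z=W[...,2]
p=g(sub&(Z>.19)&(Z<.21));r=cv2.minAreaRect((p[:,:2]*1000).astype(np.float32));print('scene',r,cv2.boxPoints(r))
E
```

```text
(435, 780, 3) 0.75
0.1 651 [[0.402, -0.365, 0.1], [0.412, -0.363, 0.102], [0.467, -0.352, 0.108], [0.528, -0.266, 0.116], [0.542, -0.263, 0.119]]
0.13 664 [[0.405, -0.39, 0.13], [0.415, -0.365, 0.133], [0.474, -0.359, 0.146], [0.537, -0.354, 0.161], [0.566, -0.352, 0.164]]
0.165 343 [[0.405, -0.371, 0.165], [0.415, -0.366, 0.167], [0.469, -0.359, 0.174], [0.525, -0.354, 0.179], [0.537, -0.352, 0.18]]
330 130 [ 0.46  -0.356  0.169]
310 140 [ 0.514 -0.357  0.131]
350 145 [ 0.405 -0.357  0.136]
330 148 [ 0.459 -0.362  0.116]
300 170 [ 0.505 -0.271  0.082]
335 175 [ 0.41  -0.265  0.091]
300 160 [ 0.507 -0.273  0.109]
340 172 [ 0.399 -0.268  0.101]
297 190 [ 0.511 -0.269  0.022]
330 195 [ 0.419 -0.266  0.031]
350 127 [ 0.534 -0.828 -0.   ]
304 123 [ 0.535 -0.361  0.175]
352 150 [ 0.441 -0.527  0.046]
346 180 [ 0.405 -0.353  0.036]
213 222 [0.522 0.108 0.145]
217 265 [0.522 0.107 0.043]
105 213 [0.652 0.232 0.199]
160 183 [0.638 0.106 0.198]
205 195 [0.549 0.088 0.185]
150 210 [0.589 0.192 0.2  ]
2812 [[0.553, 0.084, 0.192], [0.597, 0.176, 0.199], [0.648, 0.245, 0.2]]
((602.4005126953125, 161.26194763183594), (168.45623779296875, 89.94417572021484), 80.79237365722656) [[544.53033   85.315216]
 [633.3156    70.923004]
 [660.2707   237.20868 ]
 [571.4854   251.60089 ]]
scene ((599.312255859375, 159.68167114257812), (169.5978546142578, 92.44503784179688), 81.58768463134766) [[541.18134  82.55727]
 [632.6318   69.03294]
 [657.4432  236.80608]
 [565.99274 250.3304 ]]
```

View pics/b.png

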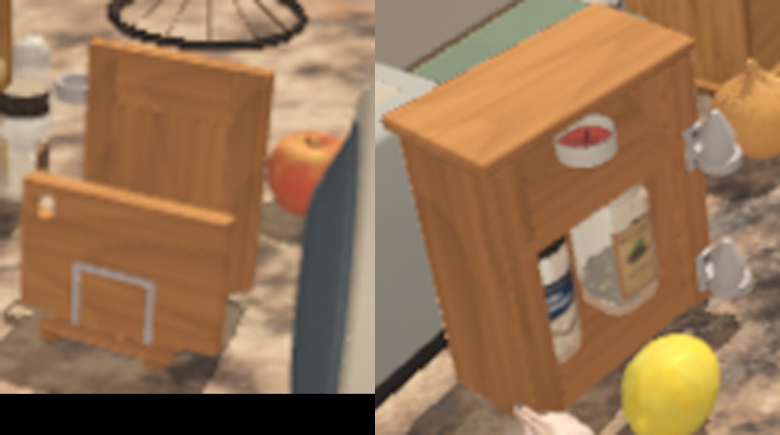

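View pics/wrist0.png

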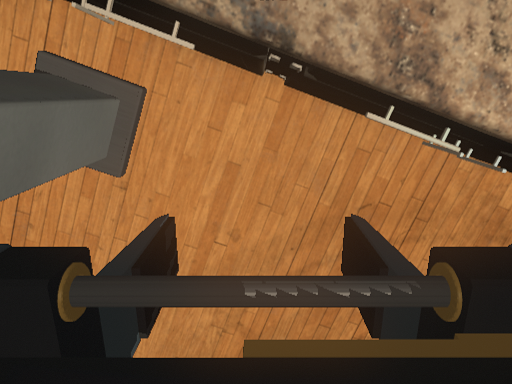

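```bash
cat >> h.py <<'E'
def plan(pos,yaw,g,n,p0=None,y0=None):
    "tool-down rows from p0,y0 (default: measured) to pos,yaw; yaw = world angle of tool x"
    s=readout.sense(); Rm=R.from_rotvec(s["orientation"]).as_matrix()
    p0=np.array(s["ee_pos"]) if p0 is None else np.array(p0); y0=np.arctan2(Rm[1,0],Rm[0,0]) if y0 is None else y0
    d=(np.array(pos)-p0)/n; dy=(yaw-y0)/n
    for i in range(n):
        a=y0+i*dy; c,q=np.cos(a),np.sin(a)
        r=np.array([d@[c,q,0],d@[q,-c,0],-d[2]])/.03
        print([g,*np.round(r,2).tolist(),0,0,round(-dy/.08,2)])
E
python3 - <<'E'
from h import *
W=np.load("side.npy");Z=W[...,2]
print(np.round(W[130:137:2,296:302:2],3).tolist())
m=np.zeros(Z.shape,bool);m[110:165,295:360]=1
m&=(abs(W[...,1]+.36)<.025)&(W[...,0]>.38)&(W[...,0]<.56)&(Z>.12)&(Z<.172)
p=W[m];k=np.polyfit(p[:,0],p[:,1],1);print("door yaw",k,p[:,0].min(),p[:,0].max(),len(p))
m=np.zeros(Z.shape,bool);m[150:205,280:350]=1
m&=(abs(W[...,1]+.268)<.02)&(Z>.03)&(Z<.104)&(W[...,0]<.57);p=W[m];print("board",np.polyfit(p[:,0],p[:,1],1),p[:,0].min(),p[:,0].max())
# obstacles
m=(Z>.12)&(W[...,0]>.3)&(W[...,0]<.75)
for yy in np.arange(-.6,.25,.05):
    q=W[m&(abs(W[...,1]-yy)<.025)]
    if len(q):print(round(yy,2),[(round(xx,2),round(float(q[abs(q[:,0]-xx)<.025,2].max()),2)) for xx in np.arange(.325,.75,.05) if (abs(q[:,0]-xx)<.025).any()])
s=readout.sense();Rm=R.from_rotvec(s["orientation"]).as_matrix();print(np.round(Rm,3))
plan([.42,-.36,.43],np.deg2rad(-5),100,11)
E
```

```text
[[[0.567, -0.383, 0.141], [0.564, -0.391, 0.139], [0.559, -0.394, 0.139]], [[0.567, -0.385, 0.135], [0.562, -0.388, 0.135], [0.558, -0.393, 0.133]], [[0.56, -0.367, 0.137], [0.555, -0.37, 0.136], [nan, nan, nan]], [[0.56, -0.368, 0.13], [0.554, -0.368, 0.131], [0.547, -0.367, 0.133]]]
door yaw [-0.0708075  -0.32541135] 0.40338220525957047 0.5596079383449145 933
board [-0.06167186 -0.23858226] 0.3978591816829409 0.5501057137016576
-0.5 [(np.float64(0.68), 0.17)]
-0.45 [(np.float64(0.62), 0.21), (np.float64(0.68), 0.21), (np.float64(0.72), 0.21)]
-0.4 [(np.float64(0.52), 0.14), (np.float64(0.57), 0.14), (np.float64(0.62), 0.21), (np.float64(0.68), 0.22), (np.float64(0.72), 0.22)]
-0.35 [(np.float64(0.42), 0.18), (np.float64(0.48), 0.18), (np.float64(0.52), 0.18), (np.float64(0.57), 0.14), (np.float64(0.62), 0.22), (np.float64(0.68), 0.22), (np.float64(0.72), 0.22)]
-0.3 [(np.float64(0.62), 0.21), (np.float64(0.68), 0.22), (np.float64(0.72), 0.22)]
-0.25 [(np.float64(0.62), 0.21), (np.float64(0.68), 0.22), (np.float64(0.72), 0.22)]
-0.2 [(np.float64(0.62), 0.21), (np.float64(0.68), 0.22
[... 432 characters left out ...]
4(0.57), 0.2), (np.float64(0.62), 0.2), (np.float64(0.68), 0.2), (np.float64(0.72), 0.18)]
[[ 0.939  0.344 -0.   ]
 [ 0.344 -0.939  0.001]
 [ 0.    -0.001 -1.   ]]
[100, 0.82, -0.43, -0.08, 0, 0, np.float64(0.5)]
[100, 0.8, -0.46, -0.08, 0, 0, np.float64(0.5)]
[100, 0.78, -0.5, -0.08, 0, 0, np.float64(0.5)]
[100, 0.76, -0.53, -0.08, 0, 0, np.float64(0.5)]
[100, 0.74, -0.56, -0.08, 0, 0, np.float64(0.5)]
[100, 0.72, -0.59, -0.08, 0, 0, np.float64(0.5)]
[100, 0.69, -0.61, -0.08, 0, 0, np.float64(0.5)]
[100, 0.67, -0.64, -0.08, 0, 0, np.float64(0.5)]
[100, 0.64, -0.67, -0.08, 0, 0, np.float64(0.5)]
[100, 0.62, -0.69, -0.08, 0, 0, np.float64(0.5)]
[100, 0.59, -0.72, -0.08, 0, 0, np.float64(0.5)]
```

The door's x runs along world +x at a yaw of about -4°. Its upper ring shows at (298,134), which is about (0.56,-0.37,0.135) in world coordinates. I'm moving over it for a close look.

step_arm:
  rows: [100,0.82,-0.43,-0.2,0,0,0.5,100,0.8,-0.46,-0.2,0,0,0.5,100,0.78,-0.5,-0.2,0,0,0.5,100,0.76,-0.53,-0.2,0,0,0.5,100,0.74,-0.56,-0.2,0,0,0.5,100,0.72,-0.59,-0.2,0,0,0.5,100,0.69,-0.61,-0.2,0,0,0.5,100,0.67,-0.64,-0.2,0,0,0.5,100,0.64,-0.67,-0.2,0,0,0.5,100,0.62,-0.69,-0.2,0,0,0.5,100,0.59,-0.72,-0.2,0,0,0.5,100,0,0,0,0,0,0]

```text
time: 1.15
ee_pos: [0.4222, -0.3571, 0.4717]
orientation: [-3.138, 0.14, -0.003]
force: [-0.6, 0.8, 0.6]
finger_gap: 1.001
finger_force: 0.0
```

```bash
python3 - <<'E'
from h import *
f,W,c=shot("wrist");np.save("w1.npy",W);cv2.imwrite("pics/w1.png",f)
Z=W[...,2]
m=(abs(Z-.18)<.006)&(abs(W[...,1]+.36)<.05)&(W[...,0]>.35)&(W[...,0]<.57)
p=W[m];print(len(p),p[:,2].mean());r=cv2.minAreaRect((p[:,:2]*1000).astype(np.float32));print(r,np.polyfit(p[:,0],p[:,1],1),p.mean(0))
m=(abs(Z-.11)<.006)&(abs(W[...,1]+.27)<.05)&(W[...,0]<.57);p=W[m];print('board',len(p),cv2.minAreaRect((p[:,:2]*1000).astype(np.float32)) if len(p) else '')
m=(abs(Z-.138)<.008)&(abs(W[...,1]+.38)<.04)&(W[...,0]>.53)&(W[...,0]<.6);p=W[m];print('ring',len(p),cv2.minAreaRect((p[:,:2]*1000).astype(np.float32)) if len(p) else '')
s=readout.sense();print(s["ee_pos"],s["orientation"],s["time"])
E
```

```text
3008 0.1802046965581901
((470.831298828125, -365.5581970214844), (14.005141258239746, 136.09727478027344), 86.0853500366211) [-0.06794666 -0.33357355] [ 0.47570061 -0.36589582  0.1802047 ]
board 2348 ((472.3906555175781, -275.53955078125), (14.832487106323242, 150.30911254882812), 86.16307067871094)
ring 521 ((551.9649047851562, -384.0418395996094), (33.652835845947266, 30.479259490966797), 29.235597610473633)
[ 0.42107621 -0.35849536  0.47115308] [ 3.13837432e+00 -1.36309359e-01  1.04665556e-03] 1.2
```

View pics/w1.png

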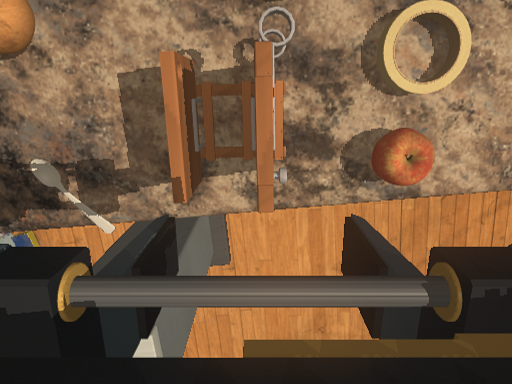

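The wrist view shows the door's top edge at about (264,130), its ring at (275,27), the knob at (283,175), and the board at (180,130). I'll grasp at (0.471,-0.366).

```bash
python3 - <<'E'
from h import *
plan([.471,-.3656,.40],-.068,70,5); print(); plan([.471,-.3656,.336],-.068,70,5,[.471,-.3656,.4],-.068)
E
```

```text
[70, 0.34, 0.02, 0.47, 0, 0, np.float64(-0.05)]
[70, 0.34, 0.02, 0.47, 0, 0, np.float64(-0.05)]
[70, 0.34, 0.02, 0.47, 0, 0, np.float64(-0.05)]
[70, 0.34, 0.02, 0.47, 0, 0, np.float64(-0.05)]
[70, 0.34, 0.02, 0.47, 0, 0, np.float64(-0.05)]

[70, 0.0, 0.0, 0.43, 0, 0, -0.0]
[70, 0.0, 0.0, 0.43, 0, 0, -0.0]
[70, 0.0, 0.0, 0.43, 0, 0, -0.0]
[70, 0.0, 0.0, 0.43, 0, 0, -0.0]
[70, 0.0, 0.0, 0.43, 0, 0, -0.0]
```

step_arm:
  rows: [70,0.34,0.02,0.47,0,0,-0.05,70,0.34,0.02,0.47,0,0,-0.05,70,0.34,0.02,0.47,0,0,-0.05,70,0.34,0.02,0.47,0,0,-0.05,70,0.34,0.02,0.47,0,0,-0.05,70,0,0,0.43,0,0,0,70,0,0,0.43,0,0,0,70,0,0,0.43,0,0,0,70,0,0,0.43,0,0,0,70,0,0,0.43,0,0,0,70,0,0,0,0,0,0,70,0,0,0,0,0,0]

```text
time: 2.2
ee_pos: [0.4699, -0.3676, 0.3352]
orientation: [-3.139, 0.109, 0.002]
force: [-0.8, -0.1, 0.2]
finger_gap: 0.699
finger_force: 0.0
```

```bash
python3 - <<'E'
from h import *
s=readout.sense();print(s["ee_pos"],s["orientation"],s["force"]);plan([.471,-.3656,.336],-.068,0,1)
E
```

```text
[ 0.46986845 -0.3676478   0.33518873] [-3.13868696e+00  1.08982019e-01  2.13186444e-03] [-0.78235539 -0.08786089  0.15491198]
[0, 0.03, -0.07, -0.03, 0, 0, np.float64(-0.02)]
```

Correct 2 mm in y, then close.

step_arm:
  rows: [70,0.03,-0.07,0,0,0,0,0,0,0,0,0,0,0,0,0,0,0,0,0,0,0,0,0,0,0,0,0,0,0,0,0,0,0,0,0,0,0,0,0,0,0,0,0,0,0,0,0,0,0,0,0,0,0,0,0,0,0,0,0,0,0,0]

```text
time: 2.95
ee_pos: [0.4715, -0.3652, 0.3357]
orientation: [-3.14, 0.109, 0.0]
force: [0.2, 0.6, 0.4]
finger_gap: 0.152
finger_force: 30.0
```

step_arm:
  rows: [0,0,0,-0.2,0,0,0,0,0,0,-0.3,0,0,0,0,0,0,-0.4,0,0,0,0,0,0,-0.5,0,0,0,0,0,0,-0.5,0,0,0,0,0,0,-0.5,0,0,0,0,0,0,-0.5,0,0,0,0,0,0,-0.5,0,0,0,0,0,0,-0.5,0,0,0,0,0,0,-0.5,0,0,0,0,0,0,-0.3,0,0,0,0,0,0,0,0,0,0]

```text
time: 3.95
ee_pos: [0.4716, -0.3652, 0.4792]
orientation: [3.137, -0.109, 0.004]
force: [-0.7, -0.3, -2.4]
finger_gap: 0.156
finger_force: 30.0
```

```bash
python3 - <<'E'
from h import *
f,W,c=shot("side");np.save("s2.npy",W)
s=readout.sense();Rm=R.from_rotvec(s["orientation"]).as_matrix();print(s["ee_pos"],np.round(Rm,4).tolist(),s["force"],s["finger_gap"])
# door plane
Z=W[...,2]
m=(abs(W[...,1]+.36)<.03)&(W[...,0]>.39)&(W[...,0]<.56)&(Z>.15)&(Z<.30)
p=W[m];A=np.c_[p[:,0],p[:,2],np.ones(len(p))];print("door y=ax+bz+c",np.linalg.lstsq(A,p[:,1],rcond=None)[0],len(p),np.percentile(p,[1,99],axis=0))
# cupboard front-right vertical features: collars/pins, rows of points
for n in("side.npy","scene.npy"):
    W=np.load(n);Z=W[...,2]
    m=(W[...,0]>.49)&(W[...,0]<.547)&(W[...,1]>.06)&(W[...,1]<.14)&(Z>.005)&(Z<.19)
    p=W[m]
    for z in np.arange(.0,.18,.006):
        q=p[(p[:,2]>=z)&(p[:,2]<z+.006)]
        if len(q)>1:print(n,round(z,3),len(q),np.round(q.min(0)[:2],3),np.round(q.max(0)[:2],3))
f=cv2.imread("pics/side0.png")[200:285,190:240];g=cv2.imread("pics/scene0.png")[200:270,190:230]
cv2.imwrite("pics/pins.png",np.hstack([cv2.resize(f,(350,595)),cv2.resize(g,(340,595))]))
E
```

```text
[ 0.47143876 -0.36516057  0.47767089] [[0.9976, -0.0692, 0.0013], [-0.0692, -0.9976, -0.0012], [0.0014, 0.0012, -1.0]] [-0.26362611  0.13338219 -3.28852564] 0.15483991632669847
door y=ax+bz+c [-0.0674188   0.00643356 -0.32974819] 2944 [[ 0.40516723 -0.36978805  0.15451004]
 [ 0.55198985 -0.3499465   0.29866649]]
side.npy 0.018 16 [0.514 0.094] [0.547 0.112]
side.npy 0.024 61 [0.514 0.089] [0.547 0.113]
side.npy 0.03 35 [0.516 0.089] [0.547 0.113]
side.npy 0.036 32 [0.516 0.089] [0.547 0.112]
side.npy 0.042 37 [0.518 0.093] [0.537 0.11 ]
side.npy 0.048 26 [0.521 0.093] [0.535 0.11 ]
side.npy 0.054 17 [0.521 0.097] [0.532 0.104]
side.npy 0.12 33 [0.514 0.093] [0.546 0.113]
side.npy 0.126 67 [0.514 0.088] [0.547 0.113]
side.npy 0.132 39 [0.517 0.089] [0.547 0.11 ]
side.npy 0.138 42 [0.516 0.088] [0.547 0.11 ]
side.npy 0.144 36 [0.518 0.092] [0.535 0.109]
side.npy 0.15 24 [0.521 0.093] [0.532 0.105]
side.npy 0.156 11 [0.524 0.096] [0.53  0.102]
scene.npy 0.0 2 [0.544 0.105] [0.547 0.108]
scene.npy 0.006 3 [0.544 0.096] [0.547 0.105]
scene.npy 0.012 4 [0.544 0.099] [0.547 0.108]
scene.npy
[... 494 characters left out ...]
0.108]
scene.npy 0.084 4 [0.542 0.089] [0.547 0.107]
scene.npy 0.09 9 [0.543 0.087] [0.547 0.103]
scene.npy 0.096 5 [0.543 0.093] [0.547 0.102]
scene.npy 0.102 2 [0.547 0.094] [0.547 0.094]
scene.npy 0.114 4 [0.543 0.098] [0.547 0.101]
scene.npy 0.12 17 [0.511 0.096] [0.547 0.111]
scene.npy 0.126 38 [0.51  0.088] [0.547 0.112]
scene.npy 0.132 28 [0.511 0.085] [0.547 0.122]
scene.npy 0.138 29 [0.512 0.087] [0.547 0.107]
scene.npy 0.144 25 [0.513 0.088] [0.546 0.107]
scene.npy 0.15 16 [0.518 0.087] [0.547 0.104]
scene.npy 0.156 13 [0.522 0.087] [0.547 0.109]
scene.npy 0.162 5 [0.544 0.088] [0.547 0.101]
scene.npy 0.168 8 [0.544 0.087] [0.547 0.108]
scene.npy 0.174 9 [0.543 0.086] [0.547 0.104]
```

View pics/pins.png

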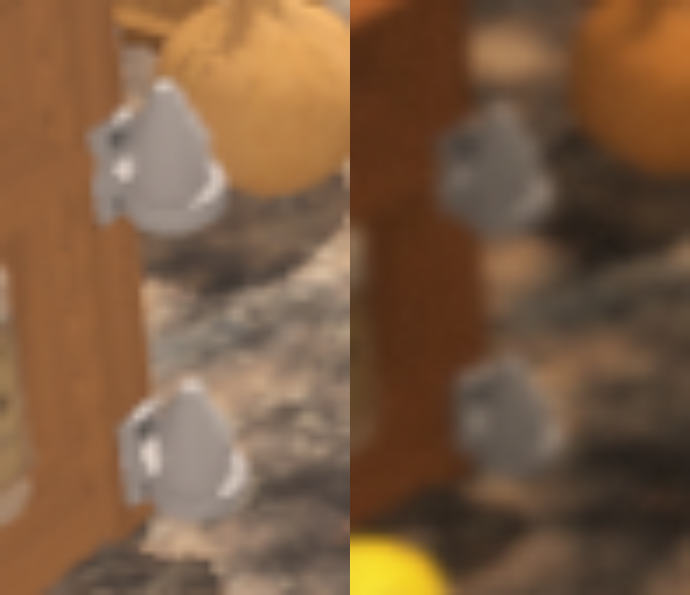

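The picture shows both pins clear, with tips at about (206,211) and (217,254) in the side view. The axis is at about (0.5275,0.0985) and the lower collar top is at z≈0.029. Next I check for loose items under the door's path.

```bash
python3 - <<'E'
from h import *
W=np.load("side.npy");Z=W[...,2]
for n,(u0,v0,u1,v1) in dict(lemon=(180,285,220,325),onion=(212,192,245,230),garlic=(138,308,176,345),cup=(140,335,205,384),spoon=(285,235,350,252)).items():
    s=W[v0:v1,u0:u1].reshape(-1,3);s=s[(s[:,2]>.008)&(s[:,0]<.7)]
    print(n,np.round(np.nanpercentile(s,[2,98],axis=0),3).tolist())
plan([.424,-.025,.43],-.155,0,18); print(); plan([.4471,.1234,.387],-.155,0,8,[.424,-.025,.387],-.155)
E
```

```text
lemon [[0.478, 0.16, 0.011], [0.565, 0.235, 0.055]]
onion [[0.517, -0.189, 0.01], [0.686, 0.107, 0.152]]
garlic [[0.455, 0.235, 0.012], [0.579, 0.337, 0.096]]
cup [[0.397, 0.291, 0.016], [0.535, 0.392, 0.097]]
spoon [[0.369, -0.108, 0.008], [0.405, -0.079, 0.01]]
[0, -0.13, -0.62, 0.09, 0, 0, np.float64(0.06)]
[0, -0.13, -0.62, 0.09, 0, 0, np.float64(0.06)]
[0, -0.14, -0.62, 0.09, 0, 0, np.float64(0.06)]
[0, -0.14, -0.62, 0.09, 0, 0, np.float64(0.06)]
[0, -0.14, -0.62, 0.09, 0, 0, np.float64(0.06)]
[0, -0.15, -0.62, 0.09, 0, 0, np.float64(0.06)]
[0, -0.15, -0.62, 0.09, 0, 0, np.float64(0.06)]
[0, -0.15, -0.62, 0.09, 0, 0, np.float64(0.06)]
[0, -0.15, -0.62, 0.09, 0, 0, np.float64(0.06)]
[0, -0.16, -0.62, 0.09, 0, 0, np.float64(0.06)]
[0, -0.16, -0.62, 0.09, 0, 0, np.float64(0.06)]
[0, -0.16, -0.61, 0.09, 0, 0, np.float64(0.06)]
[0, -0.17, -0.61, 0.09, 0, 0, np.float64(0.06)]
[0, -0.17, -0.61, 0.09, 0, 0, np.float64(0.06)]
[0, -0.17, -0.61, 0.09, 0, 0, np.float64(0.06)]
[0, -0.18, -0.61, 0.09, 0, 0, np.float64(0.06)]
[0, -0.18, -0.61, 0.09, 0, 0, np.float64(0.06)]
[0, -0.18, -0.61, 0.09, 0, 0, np.float64(0.06)]

[0, -0.0, -0.63, -0.0, 0, 0, -0.0]
[0, -0.0, -0.63, -0.0, 0, 0, -0.0]
[0, -0.0, -0.63, -0.0, 0, 0, -0.0]
[0, -0.0, -0.63, -0.0, 0, 0, -0.0]
[0, -0.0, -0.63, -0.0, 0, 0, -0.0]
[0, -0.0, -0.63, -0.0, 0, 0, -0.0]
[0, -0.0, -0.63, -0.0, 0, 0, -0.0]
[0, -0.0, -0.63, -0.0, 0, 0, -0.0]
```

step_arm:
  rows: [0,-0.07,-0.3,0,0,0,0.05,0,-0.13,-0.6,0,0,0,0.06,0,-0.14,-0.63,0,0,0,0.06,0,-0.14,-0.63,0,0,0,0.06,0,-0.14,-0.63,0,0,0,0.06,0,-0.15,-0.63,0,0,0,0.06,0,-0.15,-0.63,0,0,0,0.06,0,-0.15,-0.63,0,0,0,0.06,0,-0.15,-0.63,0,0,0,0.06,0,-0.16,-0.63,0,0,0,0.06,0,-0.16,-0.63,0,0,0,0.06,0,-0.16,-0.63,0.1,0,0,0.06]

```text
time: 5.0
ee_pos: [0.4407, -0.1438, 0.4731]
orientation: [-3.135, 0.198, 0.002]
force: [-0.2, 0.2, -2.2]
finger_gap: 0.151
finger_force: 30.0
```

step_arm:
  rows: [0,-0.17,-0.62,0.2,0,0,0.06,0,-0.17,-0.62,0.3,0,0,0.06,0,-0.17,-0.62,0.4,0,0,0.06,0,-0.18,-0.62,0.4,0,0,0.06,0,-0.18,-0.61,0.4,0,0,0.06,0,-0.18,-0.5,0.4,0,0,0.06,0,0,-0.3,0.4,0,0,0,0,0,0,0.2,0,0,0,0,0,0,0,0,0,0,0,0,0,0,0,0,0]

```text
time: 5.83
ee_pos: [0.4262, -0.0256, 0.3925]
orientation: [3.132, -0.243, -0.002]
force: [-0.6, 0.5, -2.9]
finger_gap: 0.151
finger_force: 30.0
```

```bash
python3 - <<'E'
from h import *
s=readout.sense();Rm=R.from_rotvec(s["orientation"]).as_matrix();print(s["ee_pos"],np.round(Rm,4).tolist(),s["force"],s["finger_gap"],s["time"])
f,W,c=shot("side");np.save("s3.npy",W);cv2.imwrite("pics/s3.png",f)
a=np.arctan2(Rm[1,0],Rm[0,0]);h=np.array(s["ee_pos"])[:2]+[.0833*np.cos(a)+.0122*np.sin(a),.0833*np.sin(a)-.0122*np.cos(a)]
print("predicted hinge",h)
Z=W[...,2]
e=np.array([np.cos(a),np.sin(a)]);nrm=np.array([-e[1],e[0]])
Q=W[...,:2]-s["ee_pos"][:2];U=Q@e;V=Q@nrm
m=(abs(U)<.065)&(abs(V)<.02)&(Z>s["ee_pos"][2]-.32)&(Z<s["ee_pos"][2]-.2);print("face V (expect .007)",m.sum(),np.median(V[m]))
m=(U>.07)&(U<.11)&(V>-.04)&(V<.01)&(Z>s["ee_pos"][2]-.33)&(Z<s["ee_pos"][2]-.17)
for z in np.arange(-.33,-.17,.007):
    k=m&(Z-s["ee_pos"][2]>=z)&(Z-s["ee_pos"][2]<z+.007)
    if k.sum()>2:print(round(z,3),k.sum(),np.round([U[k].min(),U[k].max(),V[k].min(),V[k].max()],4))
plan([.4471,.1234,.387],-.155,0,10)
E
```

```text
[ 0.42621891 -0.02555903  0.39252249] [[0.988, -0.1541, -0.001], [-0.1541, -0.988, 0.0001], [-0.001, 0.0001, -1.0]] [-0.55009227  0.51997773 -2.85524396] 0.15109220564672288 5.8333
predicted hinge [ 0.50664266 -0.05045381]
face V (expect .007) 2885 0.005282652690053685
-0.309 29 [ 0.0727  0.0962 -0.0223  0.0049]
-0.302 48 [ 0.0729  0.0986 -0.022   0.005 ]
-0.295 10 [ 0.076   0.0973 -0.021   0.0033]
-0.211 21 [ 0.0736  0.0931 -0.0236  0.0055]
-0.204 51 [ 0.0741  0.0978 -0.0231  0.005 ]
-0.197 27 [ 0.0729  0.099  -0.0238  0.0046]
[0, -0.01, -0.5, 0.02, 0, 0, np.float64(-0.0)]
[0, -0.01, -0.5, 0.02, 0, 0, np.float64(-0.0)]
[0, -0.01, -0.5, 0.02, 0, 0, np.float64(-0.0)]
[0, -0.01, -0.5, 0.02, 0, 0, np.float64(-0.0)]
[0, -0.01, -0.5, 0.02, 0, 0, np.float64(-0.0)]
[0, -0.01, -0.5, 0.02, 0, 0, np.float64(-0.0)]
[0, -0.01, -0.5, 0.02, 0, 0, np.float64(-0.0)]
[0, -0.01, -0.5, 0.02, 0, 0, np.float64(-0.0)]
[0, -0.01, -0.5, 0.02, 0, 0, np.float64(-0.0)]
[0, -0.01, -0.5, 0.02, 0, 0, np.float64(-0.0)]
```

View pics/s3.png

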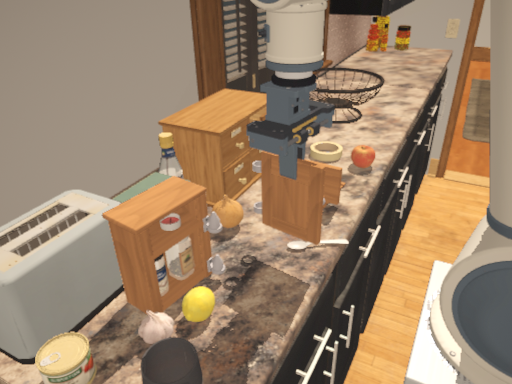

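The door hangs upright at (290,195), still clear of the cupboard, and its rings are where predicted. Next I check the onion at (228,212) against the ring path.

```bash
python3 - <<'E'
from h import *
W=np.load("side.npy");s=W[200:226,220:240].reshape(-1,3);print(np.round(np.nanpercentile(s,[5,50,95],axis=0),3).tolist())
plan([.447,.122,.387],-.155,0,10)
E
```

```text
[[0.576, -0.091, 0.02], [0.593, -0.059, 0.049], [0.617, -0.041, 0.067]]
[0, -0.01, -0.5, 0.02, 0, 0, np.float64(-0.0)]
[0, -0.01, -0.5, 0.02, 0, 0, np.float64(-0.0)]
[0, -0.01, -0.5, 0.02, 0, 0, np.float64(-0.0)]
[0, -0.01, -0.5, 0.02, 0, 0, np.float64(-0.0)]
[0, -0.01, -0.5, 0.02, 0, 0, np.float64(-0.0)]
[0, -0.01, -0.5, 0.02, 0, 0, np.float64(-0.0)]
[0, -0.01, -0.5, 0.02, 0, 0, np.float64(-0.0)]
[0, -0.01, -0.5, 0.02, 0, 0, np.float64(-0.0)]
[0, -0.01, -0.5, 0.02, 0, 0, np.float64(-0.0)]
[0, -0.01, -0.5, 0.02, 0, 0, np.float64(-0.0)]
```

The onion is at x>0.57, so the path is clear. Bringing the door in sideways.

step_arm:
  rows: [0,0,-0.4,0.05,0,0,0,0,-0.01,-0.5,0.05,0,0,0,0,-0.01,-0.5,0.05,0,0,0,0,-0.01,-0.5,0.05,0,0,0,0,-0.01,-0.5,0,0,0,0,0,-0.01,-0.5,0,0,0,0,0,-0.01,-0.5,0,0,0,0,0,-0.01,-0.5,0,0,0,0,0,-0.01,-0.5,0,0,0,0,0,0,-0.4,0,0,0,0,0,0,-0.2,0,0,0,0,0,0,0,0,0,0,0]

```text
time: 6.88
ee_pos: [0.4475, 0.1236, 0.3871]
orientation: [-3.132, 0.242, -0.001]
force: [-0.5, -0.8, -1.9]
finger_gap: 0.155
finger_force: 30.0
```

```bash
python3 - <<'E'
from h import *
for k in range(1):
    s=readout.sense();Rm=R.from_rotvec(s["orientation"]).as_matrix();print(s["ee_pos"],np.round(Rm,4).tolist(),s["force"],s["finger_gap"],s["time"])
f,W,c=shot("side");cv2.imwrite("pics/s4.png",cv2.resize(f[140:300,90:310],None,fx=3.6,fy=3.6,interpolation=2))
plan([.447,.122,.387],-.155,0,1)
Z=W[...,2]
for z0 in np.arange(.02,.25,.006):
    k=(abs(W[...,0]-.5275)<.02)&(abs(W[...,1]-.0985)<.02)&(Z>=z0)&(Z<z0+.006)
    if k.sum()>2:print(round(z0,3),k.sum(),np.round([W[k][:,0].min(),W[k][:,0].max(),W[k][:,1].min(),W[k][:,1].max()],3))
E
```

```text
[0.44751249 0.12360451 0.3871438 ] [[0.9881, -0.1537, 0.0009], [-0.1537, -0.9881, 0.0002], [0.0009, -0.0004, -1.0]] [-0.4756223  -0.80807541 -1.92288999] 0.15497852301724166 6.8833
[0, -0.01, 0.04, 0.0, 0, 0, np.float64(0.01)]
0.02 28 [0.514 0.546 0.095 0.113]
0.026 64 [0.513 0.547 0.091 0.114]
0.032 33 [0.516 0.547 0.089 0.11 ]
0.038 30 [0.518 0.547 0.089 0.11 ]
0.044 17 [0.521 0.536 0.103 0.109]
0.05 7 [0.527 0.533 0.1   0.105]
0.074 5 [0.524 0.541 0.091 0.114]
0.08 27 [0.522 0.543 0.09  0.114]
0.086 42 [0.522 0.544 0.09  0.115]
0.092 17 [0.521 0.544 0.09  0.115]
0.116 5 [0.53  0.547 0.1   0.111]
0.122 20 [0.524 0.546 0.101 0.113]
0.128 36 [0.516 0.547 0.092 0.118]
0.134 22 [0.524 0.547 0.088 0.11 ]
0.14 15 [0.523 0.545 0.09  0.11 ]
0.146 12 [0.527 0.534 0.102 0.107]
0.152 5 [0.527 0.531 0.102 0.105]
0.176 17 [0.516 0.542 0.089 0.118]
0.182 31 [0.523 0.542 0.091 0.115]
0.188 53 [0.521 0.545 0.09  0.115]
```

View pics/s4.png

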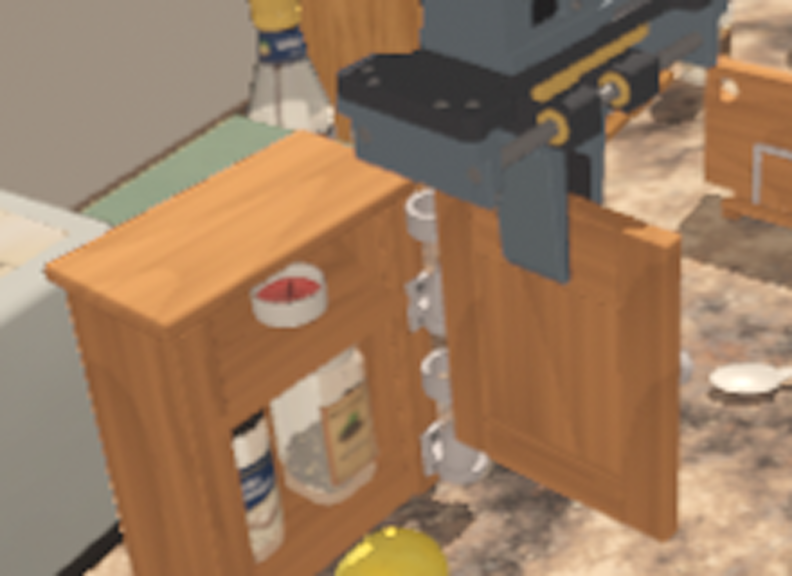

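The rings sit directly above their pins (upper ring at about (420,215) in the crop, lower at (437,375)), with the axes within 1 mm. Lowering.

step_arm:
  rows: [0,0,0.04,0.1,0,0,0,0,0,0,0.2,0,0,0,0,0,0,0.2,0,0,0,0,0,0,0.2,0,0,0,0,0,0,0.2,0,0,0,0,0,0,0.2,0,0,0,0,0,0,0.2,0,0,0,0,0,0,0.1,0,0,0,0,0,0,0,0,0,0]

```text
time: 7.68
ee_pos: [0.4468, 0.122, 0.3439]
orientation: [3.132, -0.243, -0.002]
force: [0.3, 0.4, -2.0]
finger_gap: 0.149
finger_force: 30.0
```

step_arm:
  rows: [0,0,0,0.1,0,0,0,0,0,0,0.07,0,0,0,0,0,0,0.03,0,0,0,0,0,0,0,0,0,0]

```text
time: 8.02
ee_pos: [0.447, 0.122, 0.3386]
orientation: [3.132, -0.243, -0.0]
force: [0.6, -0.5, -2.3]
finger_gap: 0.153
finger_force: 30.0
```

step_arm:
  rows: [0,0,0,0.04,0,0,0,0,0,0,0.03,0,0,0,0,0,0,0,0,0,0]

```text
time: 8.27
ee_pos: [0.4469, 0.1221, 0.3373]
orientation: [-3.132, 0.243, -0.001]
force: [-5.0, 0.4, 11.0]
finger_gap: 0.148
finger_force: 30.0
```

step_arm:
  rows: [0,0,0,0.02,0,0,0,0,0,0,0,0,0,0]

```text
time: 8.43
ee_pos: [0.4468, 0.1222, 0.3371]
orientation: [-3.132, 0.243, -0.001]
force: [-9.7, 0.3, 22.8]
finger_gap: 0.151
finger_force: 30.0
```

```bash
python3 - <<'E'
from h import *
f,W,c=shot("side");cv2.imwrite("pics/s5.png",cv2.resize(f[140:300,90:310],None,fx=3.6,fy=3.6,interpolation=2))
Z=W[...,2]
for z0 in np.arange(.01,.19,.006):
    k=(abs(W[...,0]-.5275)<.02)&(abs(W[...,1]-.0985)<.02)&(Z>=z0)&(Z<z0+.006)
    if k.sum()>2:print(round(z0,3),k.sum(),np.round([W[k][:,0].min(),W[k][:,0].max(),W[k][:,1].min(),W[k][:,1].max()],3))
E
```

```text
0.016 3 [0.513 0.525 0.111 0.117]
0.022 17 [0.521 0.547 0.103 0.114]
0.028 14 [0.516 0.545 0.103 0.118]
0.034 27 [0.515 0.547 0.095 0.118]
0.04 44 [0.51  0.547 0.09  0.118]
0.046 14 [0.514 0.534 0.102 0.118]
0.052 9 [0.514 0.533 0.1   0.118]
0.064 3 [0.515 0.547 0.09  0.118]
0.076 3 [0.512 0.514 0.117 0.118]
0.082 3 [0.509 0.514 0.117 0.118]
0.1 4 [0.51  0.515 0.116 0.118]
0.112 4 [0.513 0.547 0.098 0.118]
0.118 10 [0.511 0.546 0.101 0.118]
0.124 26 [0.513 0.547 0.099 0.118]
0.13 23 [0.514 0.547 0.099 0.118]
0.136 30 [0.509 0.547 0.098 0.118]
0.142 31 [0.513 0.541 0.102 0.118]
```

View pics/s5.png

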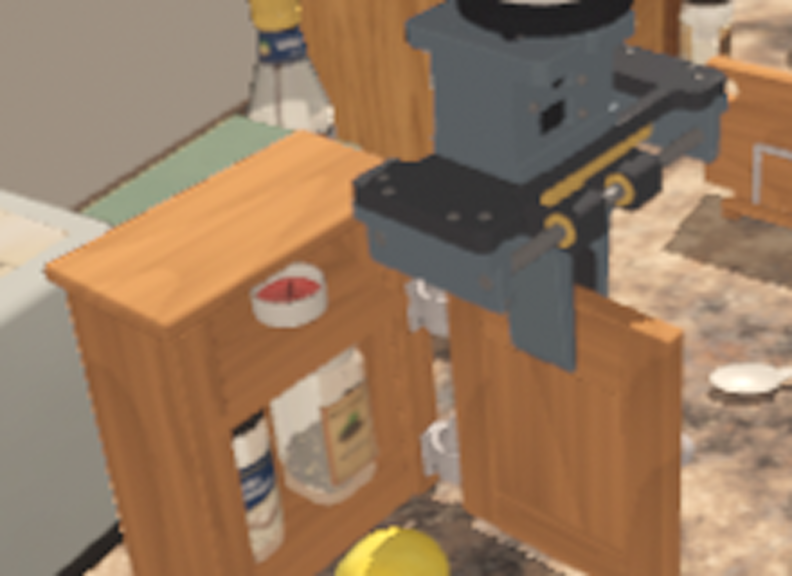

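Both rings are on their collars, at about (425,305) and (440,450) in the crop, and the contact is stiff. I'll ease off the load, open, and retreat straight up.

step_arm:
  rows: [0,0,0,-0.03,0,0,0,0,0,0,0,0,0,0,50,0,0,0,0,0,0,50,0,0,0,0,0,0,50,0,0,0,0,0,0,50,0,0,0,0,0,0,50,0,0,0,0,0,0,50,0,0,0,0,0,0]

```text
time: 9.15
ee_pos: [0.447, 0.122, 0.3369]
orientation: [3.132, -0.243, -0.0]
force: [-0.1, -0.1, 0.1]
finger_gap: 0.498
finger_force: 0.0
```

step_arm:
  rows: [50,0,0,-0.2,0,0,0,50,0,0,-0.3,0,0,0,50,0,0,-0.4,0,0,0,50,0,0,-0.5,0,0,0,50,0,0,-0.5,0,0,0,50,0,0,-0.5,0,0,0,50,0,0,-0.5,0,0,0,50,0,0,-0.5,0,0,0,50,0,0,-0.3,0,0,0,50,0,0,0,0,0,0,50,0,0,0,0,0,0]

```text
time: 10.07
ee_pos: [0.4469, 0.122, 0.4482]
orientation: [-3.132, 0.243, -0.001]
force: [0.2, -0.3, 0.0]
finger_gap: 0.498
finger_force: 0.0
```

```bash
python3 - <<'E'
from h import *
f,W,c=shot("side");cv2.imwrite("pics/s6.png",f)
s=readout.sense();print(s["ee_pos"],s["force"],s["time"])
E
```

```text
[0.44678315 0.12200407 0.44759935] [ 0.44475348  0.85092591 -0.85209539] 10.1167
```

View pics/s6.png

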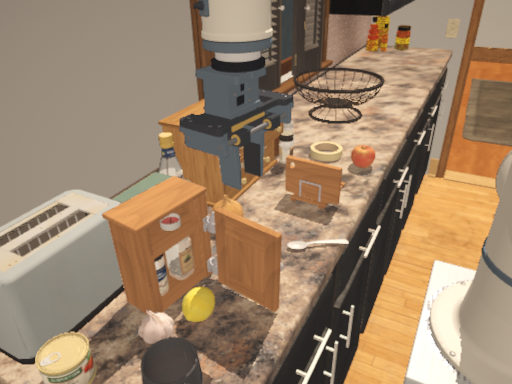

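The door hangs upright on both pins at (248,260), the gripper is clear above it, and the board still stands in the rack at (313,180).

```bash
python3 -c "
from bench import job;print(job.hand_in())"
```

```text
the job is handed in; nothing more can be done
None
```

The door is seated on both hinge pins and hangs upright and free, the chopping board is still standing in the rack, and I handed the job in about 10 s into the 45 s limit; no verdict came back.

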